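# Point off the row of test cassettes and log it

### The job

Point out the five test cassettes on the grey tray one after another, starting at the blue tag and working along to the other end: with the fingers pointing straight down, hold the fingertips about a centimetre above the result window of each for half a second without touching it, and stay that low as you move directly from one window to the next. Then press the green button on the logging box all the way down to log the row, and let it come back up. Pick nothing up, and leave the cassettes, tubes, bottle and pen where they are.

Things in the scene. Friction and masses are not known exactly. Their poses are not given: they have to be found in the camera images.
- tray: grey carrier tray with a black rim, 130 (x) x 290 (y) mm, fixed to the table; origin at the centre of its underside on the table; floor 10 mm and rim 14 mm above the table; the cassettes lie in a row along its y axis from cassette1 (+y end) to cassette5, about 40 mm apart and ragged by up to 14 mm across the row; the blue tag may be at either end
- cassette1: white test cassette, 70 (x) x 20 (y) x 6 (z) mm, loose on the tray floor; origin at the centre of its underside, right below the centre of its grey result window (18 x 8 mm with a red line, in the middle of the top face, 6 mm above the origin; the black sample-well dot 22 mm towards -x is not the window). At the tray's +y end of the row; neighbours about 40 mm apart
- cassette2: white test cassette, 70 (x) x 20 (y) x 6 (z) mm, loose on the tray floor; origin at the centre of its underside, right below the centre of its grey result window (18 x 8 mm with a red line, in the middle of the top face, 6 mm above the origin; the black sample-well dot 22 mm towards -x is not the window). Number 2 from the tray's +y end; neighbours about 40 mm apart
- cassette3: white test cassette, 70 (x) x 20 (y) x 6 (z) mm, loose on the tray floor; origin at the centre of its underside, right below the centre of its grey result window (18 x 8 mm with a red line, in the middle of the top face, 6 mm above the origin; the black sample-well dot 22 mm towards -x is not the window). Number 3 from the tray's +y end; neighbours about 40 mm apart
- cassette4: white test cassette, 70 (x) x 20 (y) x 6 (z) mm, loose on the tray floor; origin at the centre of its underside, right below the centre of its grey result window (18 x 8 mm with a red line, in the middle of the top face, 6 mm above the origin; the black sample-well dot 22 mm towards -x is not the window). Number 4 from the tray's +y end; neighbours about 40 mm apart
- cassette5: white test cassette, 70 (x) x 20 (y) x 6 (z) mm, loose on the tray floor; origin at the centre of its underside, right below the centre of its grey result window (18 x 8 mm with a red line, in the middle of the top face, 6 mm above the origin; the black sample-well dot 22 mm towards -x is not the window). At the tray's -y end of the row; neighbours about 40 mm apart
- blue_tag: blue block 50 x 22 x 12 mm fixed on the tray floor at one end of the row, about 42 mm beyond the last cassette; origin at the centre of its underside; marks the end where the row begins
- yellow_tag: yellow block of the same size fixed at the other end of the row (no window on it)
- log_button_top (a point): centre of the top of the green push button (32 mm across) when up, moves with it; on the grey logging box (110 x 85 x 45 mm, fixed to the table left or right of the tray, green display on its far half)
- log_button (a joint): travel of the green button, 0 up, 0.006 m fully down; springs back; about 5 N fully down
- rack: black tube rack block 100 x 100 x 30 mm with nine holes, fixed on the table on the other side of the tray from the logging box; origin at the centre of its underside
- tube1: loose white-capped clear tube, 17 mm across, 61 mm tall, standing in the rack, tip about 67 mm above the table; origin at its foot; leave alone
- tube2: second tube, the same; leave alone
- dropper: loose bottle with orange cap, 32 mm across, 75 mm tall, standing beyond the tray; origin at its foot; leave alone
- pen: loose white and blue marker pen, 132 mm long (own x axis), 15 mm thick, lying beyond the tray; origin under its middle; leave alone
There are look-alikes about, which are no part of the job. Leave any orange look-alike of the cassette3 alone.

How it is judged:
By the outcome, as a careful person would: the job done as asked, in the order asked, and still so for the second after the job is handed in, with the robot touching nothing.
It also fails if it takes over 51 s, if anything falls off the work surface, if the arm or the gripper's body presses on something with over 40 N, if the wrist force passes 120 N, or if a joint passes its speed limit or range.

### The arm

A 6-joint arm with a two-finger parallel gripper is mounted at the origin on the work surface. World frame = base frame: x ahead of the robot, y to its left, z up, the work surface at z = 0. Lengths are in m, angles in rad, forces in N, time in s.
With the tool pointing down it reaches from about 0.425 to 0.95 m from the base axis. Payload 3.5 kg.
Tool frame: the origin (TCP) lies between the finger pads, 19 mm behind the fingertips; this is the grasp point; z points along the fingers, y is the line along which they close (so a half turn about z gives the same grasp; the last joint's range is limited). The gripper opens to 85 mm and grips with 20 to 120 N. Pads are 22 mm wide; open, the fingers measure 114 mm over their backs; the gripper's body (76 mm by 85 mm) begins 54 mm behind the grasp point. The pads swing forward as they close: fully open they stand 13 mm farther back than shut.
Start: joints at [-1.297, 0.286, 1.577, -0, 1.279, -0.15], TCP at [0.278, -0.615, 0.25] pointing down, gripper open.
Joint ranges: [-2.77, 2.77], [-0.9, 2.22], [0.21, 2.48], [-1.53, 4.67], [0.24, 2.81], [-2.84, 2.84]. Speed limits (rad/s): [2.79, 2.79, 3.14, 3.14, 3.14, 3.14].

### API

Orientations are given as a unit quaternion [x, y, z, w].
In Python, from plant import get_state, read_camera, ctrl gives the robot as it stands.
- The arm moves only by the shell command python3 -m crank 'ROWS' [FORCE]. ROWS is JSON, a list of rows, each a list of 3 entries, a list of its own where there are three numbers: the shift along the tool's x, y, z in mm, then the turn about the tool's z in degrees, then the closure in counts, from 0 (fully open) to 255 (shut). In form: [[[tx, ty, tz], yaw, claw], ...]. A call has 1 to 10 rows; each row is the pose to reach, as a shift and turn from the pose commanded when the call began, along the tool's axes at that moment; what a row does not reach only later rows make up. A row lasts 1/10 s, in which the tool goes at most 50 mm and 8.59 degrees, less where a joint would pass 70% of its speed; a pose out of reach is approached as far as the arm can. A call with a gripper value outside its range is refused whole. The fingers move at their own pace and stop on an object; FORCE is the grip in N (left out, the last holds). Time passes only in rows, so rows that repeat a pose let the fingers close. It gives the time, the measured TCP pose, the force, the opening and the grip force at its end, in the units of the state.
- get_state(): the state, without advancing time (a new reading comes with each control period).
- read_camera(name): name is "scene" or "top"; returns a dict with "frame" (384x512x3 uint8, blue, green, red), "range_z" (384x512 float32, m along the optical axis (not along the pixel's ray), 0 where there is no reading), "vfov" (degrees; the focal length in pixels is half the picture's height over the tangent of half this angle, whatever the lens; pixels are square), "cx", "cy" (the principal point, pixels), "origin" and "orientation" of the camera in the world. Camera axes: x right, y down, z forward; pixel columns grow to the right and rows downward; lengths in m; the calibration is good to about 2 mm. A picture is of the moment at which its call begins.
- ctrl.sign_off(): hands the job in; it is judged then, once.
The state is a dict: "time": time; "qpos": joint angles; "dq": joint speeds; "joint_efforts": joint torques, N m; "eef_pos": TCP position; "tcp_rot": TCP orientation; "contact_force": force on the tool from outside, world axes, zero at the start; "wrist_torque": the same for the moment, N m; "opening": opening from 0.0 (shut) to 1.0 (fully open); "finger_force": force on a finger pad.
Only numpy, scipy, OpenCV 4.12 (cv2) and the standard library are available. Lean on these libraries where they do the work, as an engineer would, in place of code of your own. Each camera call takes 0.05 s, during which the arm holds its last target. There are 200 camera calls.

## Working session

There is one attempt and no reset: what is moved stays moved. The work goes in short steps, Python scripts to look and compute and a shell command to move; the robot and the scene stay as the last step left them, time stands still between calls to the robot, and variables do not carry over. Pictures are saved under pics/ and viewed, at most 10 in all, crops included, and the job is handed in when it is done.

```bash
mkdir -p pics
cat > h.py <<'E'
import numpy as np, cv2
from scipy.spatial.transform import Rotation as R
from plant import get_state, read_camera, ctrl
def pts(c):
    h,w=c["range_z"].shape; f=h/2/np.tan(np.radians(c["vfov"])/2)
    u,v=np.meshgrid(np.arange(w),np.arange(h)); z=c["range_z"]
    P=np.stack([(u-c["cx"])/f*z,(v-c["cy"])/f*z,z],-1)
    return P@R.from_quat(c["orientation"]).as_matrix().T+np.array(c["origin"])
E
python3 - <<'E'
from h import *
for n in("top","scene"):
    c=read_camera(n); cv2.imwrite(f"pics/{n}1.png",c["frame"]); np.savez(f"{n}1.npz",P=pts(c),f=c["frame"]); print(n,c["origin"],c["orientation"],c["vfov"],c["cx"],c["cy"])
s=get_state(); print(s)
E
```

```text
top [ 0.47178453 -0.00813563  1.05185428] [ 0.71258189 -0.70055863  0.02861275 -0.0250195 ] 51.49877094599447 253.97901271430277 190.60955993349822
scene [ 1.18345748 -0.14343493  0.63459423] [ 0.72032741  0.55523208 -0.259204   -0.32505237] 57.718312175202534 255.9298694166934 193.24808954629796
{'time': 0.1, 'qpos': array([-1.29700776e+00,  2.87103758e-01,  1.57802339e+00,  4.77429602e-06,
        1.27861637e+00, -1.49998499e-01]), 'dq': array([ 0.00108647, -0.00291207, -0.00212889, -0.00068867,  0.00129328,
       -0.00155367]), 'joint_efforts': array([ 9.31345785e-04, -4.07294726e+01, -2.93697506e+01, -1.53643218e-04,
        3.45520319e-03,  7.48897861e-06]), 'eef_pos': array([ 0.27744772, -0.61473553,  0.24877158]), 'tcp_rot': array([ 9.77634016e-01,  2.10310662e-01, -6.42406216e-05, -1.07351522e-03]), 'contact_force': array([-0.33976854,  0.38220436, -0.17730979]), 'wrist_torque': array([ 0.00705728,  0.02216245, -0.01252378]), 'finger_force': 0.0, 'opening': 0.9951503016039921}
```

View pics/top1.png

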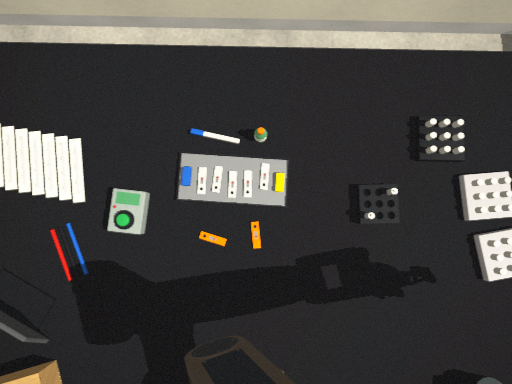

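View pics/scene1.png

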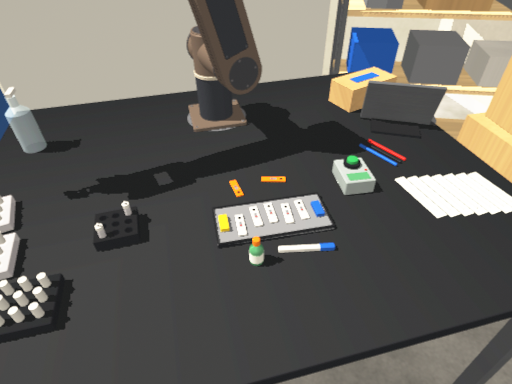

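Top view: blue tag (186,176) at the +y end, yellow tag (280,182). Five white cassettes are at (202,180), (217,179), (232,184), (248,184) and (265,176), and the button is at (123,219). The orange look-alikes at (213,239) and (256,235) are off the tray, so I exclude them. Also excluded are the white strips at left, the white racks at right, and each cassette's black well dot.

Run:
```python
from h import *
for n,(x0,y0,x1,y1) in dict(top=(178,152,290,208),scene=(212,195,332,243)).items():
    d=np.load(n+"1.npz"); P,f=d["P"],d["f"].astype(int)
    hsv=cv2.cvtColor(d["f"],cv2.COLOR_BGR2HSV)
    m=np.zeros(f.shape[:2],np.uint8); sl=(slice(y0,y1),slice(x0,x1))
    z=P[...,2]
    def comps(mask,name,amin):
        k,l,st,c=cv2.connectedComponentsWithStats(mask.astype(np.uint8))
        for i in range(1,k):
            if st[i,4]>=amin:
                q=P[l==i]; r=cv2.minAreaRect((q[:,:2]*1000).astype(np.float32))
                print(n,name,c[i].round(1),st[i,4],"mean",q.mean(0).round(4),"medz",np.median(q[:,2]).round(4),"rect",np.round(r[0],1),np.round(r[1],0),round(r[2],1))
    box=m.copy(); box[sl]=1
    comps((box>0)&(f.min(2)>165),"white",20)
    comps((box>0)&(hsv[...,0]>100)&(hsv[...,0]<130)&(hsv[...,1]>150)&(hsv[...,2]>60),"blue",20)
    comps((box>0)&(hsv[...,0]>22)&(hsv[...,0]<35)&(hsv[...,1]>150)&(hsv[...,2]>60),"yellow",20)
    comps((hsv[...,0]>45)&(hsv[...,0]<80)&(hsv[...,1]>120)&(hsv[...,2]>60),"green",20)
    comps((box>0)&(hsv[...,1]>40)&((hsv[...,0]<12)|(hsv[...,0]>168))&(f[...,2]>110),"red",1)
a=np.load("top1.npz")["f"][150:245,100:300]; b=np.load("scene1.npz")["f"][150:250,205:380]
A=cv2.resize(a,None,fx=4,fy=4,interpolation=cv2.INTER_CUBIC); cv2.imwrite("pics/c1.png",A)
```

```text
top white [232.7 179.2] 3957 mean [0.5797 0.0436 0.0147] medz 0.0104 rect [558.   45.3] [276. 167.] 87.1
top blue [186.  175.9] 157 mean [0.5856 0.1647 0.021 ] medz 0.0211 rect [585.8 165.5] [21. 48.] 86.1
top yellow [279.2 182. ] 153 mean [ 0.5738 -0.0778  0.0213] medz 0.0215 rect [573.9 -78. ] [22. 47.] 89.8
top green [122.5 219.5] 149 mean [0.4699 0.3064 0.0784] medz 0.0661 rect [478.3 159.9] [ 32. 335.] 3.2
top red [264.2 174.4] 5 mean [ 0.5935 -0.0388  0.0164] medz 0.0166 rect [593.3 -38.3] [3. 5.] 4.3
top red [217.  177.2] 4 mean [0.584  0.0846 0.0154] medz 0.0164 rect [583.4  84.8] [6. 3.] 84.7
top red [201.5 178.5] 4 mean [0.5801 0.1251 0.0147] medz 0.0148 rect [580.1 125.1] [2. 3.] 87.9
top red [247.2 181.6] 5 mean [0.5739 0.0054 0.0153] medz 0.0157 rect [574.3   5.9] [3. 5.] 1.7
top red [232.  182.5] 6 mean [0.5709 0.0451 0.0152] medz 0.0148 rect [570.9  45.1] [3. 5.] 2.2
scene white [271.  217.8] 2991 mean [0.5858 0.042  0.0126] medz 0.0097 rect [855.9  23.2] [280. 680.] 85.4
scene blue [317.5 208.1] 131 mean [0.5958 0.1614 0.0247] medz 0.0207 rect [878.3  24.4] [ 36. 696.
[... 612 characters left out ...]
.] 75.1
scene red [270.5 212.5] 4 mean [0.5721 0.0441 0.0166] medz 0.0169 rect [571.5  44.3] [3. 6.] 73.4
scene red [287.3 212.7] 3 mean [0.5843 0.0851 0.017 ] medz 0.0168 rect [583.7  84.7] [4. 3.] 12.0
scene red [256.  215.8] 4 mean [0.5734 0.0057 0.0161] medz 0.0163 rect [572.5   7. ] [5. 7.] 57.9
scene red [240.5 224.5] 4 mean [ 0.5932 -0.0388  0.0162] medz 0.0163 rect [593.1 -38.8] [2. 5.] 77.9
scene red [254. 236.] 1 mean [ 0.6316 -0.0144  0.0083] medz 0.0083 rect [631.6 -14.4] [0. 0.] 0.0
scene red [259.4 238. ] 5 mean [ 0.642  -0.0037  0.0093] medz 0.0095 rect [640.6  -4.6] [9. 2.] 26.0
scene red [260. 242.] 1 mean [ 0.6445 -0.0029 -0.0026] medz -0.0026 rect [644.5  -2.9] [0. 0.] 0.0
```

View pics/c1.png

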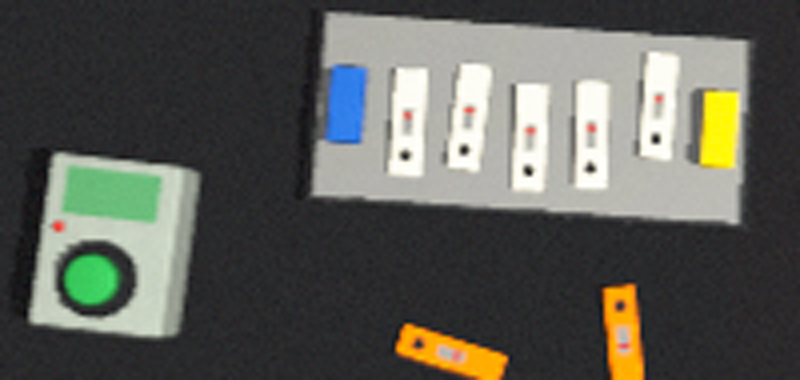

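The crop confirms five white cassettes between the tags, with the well dots towards -x. The red line sits a few mm beyond the window centre, so I will use the centres of the white rectangles instead.

Run:
```python
from h import *
def ray(c,uv,z):
    f=384/2/np.tan(np.radians(c["vfov"])/2)
    d=R.from_quat(c["orientation"]).apply([(uv[0]-c["cx"])/f,(uv[1]-c["cy"])/f,1]); o=np.array(c["origin"])
    return (o+d*(z-o[2])/d[2])[:2]*1000
for n,(x0,y0,x1,y1),B in(("top",(178,152,290,208),(100,195,150,240)),("scene",(212,195,332,243),(335,150,365,175))):
    c=read_camera(n); F=c["frame"]; K=6
    up=cv2.resize(F[y0:y1,x0:x1],None,fx=K,fy=K,interpolation=cv2.INTER_CUBIC)
    g=up.min(2); print(n,np.percentile(g,[10,50,90,98]))
    m=cv2.morphologyEx((g>(np.percentile(g,50)+np.percentile(g,98))/2).astype(np.uint8),cv2.MORPH_CLOSE,np.ones((25,25)))
    cs,_=cv2.findContours(m,cv2.RETR_EXTERNAL,cv2.CHAIN_APPROX_NONE)
    for k in cs:
        if cv2.contourArea(k)<K*K*50: continue
        w=np.array([ray(c,((p[0]+.5)/K-.5+x0,(p[1]+.5)/K-.5+y0),.016) for p in k[:,0]],np.float32)
        r=cv2.minAreaRect(w); print(" cas",np.round(r[0],1),np.round(r[1],0),round(r[2],1))
    h=cv2.cvtColor(F,cv2.COLOR_BGR2HSV); m=((h[...,0]>45)&(h[...,0]<85)&(h[...,1]>165)&(h[...,2]>60)).astype(np.uint8)
    mm=np.zeros_like(m); mm[B[1]:B[3],B[0]:B[2]]=m[B[1]:B[3],B[0]:B[2]]
    k,l,st,ce=cv2.connectedComponentsWithStats(mm); i=1+st[1:,4].argmax()
    P=pts(c); q=P[l==i]; zt=np.percentile(q[:,2],75); print(" btn",ce[i],st[i],"z",np.percentile(q[:,2],[10,50,90]).round(4),"ray",ray(c,ce[i],zt),np.median(q,0).round(4))
```

```text
top [ 40. 172. 236. 248.]
 cas [567.2  44. ] [21. 70.] 87.9
 cas [569.7   4. ] [71. 20.] 0.1
 cas [576.  124.2] [21. 71.] 88.0
 cas [580.1  84.5] [21. 70.] 83.8
 cas [589.3 -39.4] [21. 71.] 86.3
 btn [122.3358209  219.43283582] [116 214  14  12 134] z [0.0623 0.0658 0.0689] ray [469.9117669  310.30851112] [0.4707 0.3108 0.0658]
scene [ 54. 176. 243. 255.]
 cas [590.1 -39.6] [22. 73.] 86.5
 cas [570.3   4.2] [23. 74.] 89.4
 cas [580.7  84.1] [23. 74.] 83.9
 cas [567.6  44. ] [24. 74.] 87.5
 cas [576.8 123.9] [24. 74.] 88.0
 btn [351.77419355 159.03225806] [347 156  11   8  62] z [0.0638 0.0654 0.0669] ray [474.15730839 308.49794145] [0.4735 0.3083 0.0654]
```

The two cameras agree to within 1 mm and every rectangle measures about 70 x 20 mm. Targets, in mm:

| Target | x | y |
|---|---|---|
| c1 | 576 | 124 |
| c2 | 580 | 84 |
| c3 | 567 | 44 |
| c4 | 570 | 4 |
| c5 | 590 | -39.5 |
| button | 471 | 310 (z 66) |

Next I close the fingers, go above c1 and turn the tool to align it with the world axes.

```bash
python3 -m crank '[[[576,-550,80],24.3,255],[[576,-550,80],24.3,255],[[576,-550,80],24.3,255],[[576,-550,80],24.3,255],[[576,-550,80],24.3,255],[[576,-550,80],24.3,255],[[576,-550,80],24.3,255],[[576,-550,80],24.3,255],[[576,-550,80],24.3,255],[[576,-550,80],24.3,255]]'
python3 - <<'E'
from h import *
s=get_state(); M=R.from_quat(s["tcp_rot"]).as_matrix(); print(M.round(3), M.T@(np.array([.5764,.124,.15])-s["eef_pos"])*1000)
E
```

```text
time: 1.2
eef_pos: [0.4646, -0.1521, 0.2]
tcp_rot: [1.0, -0.0, 0.0, 0.0]
contact_force: [0.5, -0.5, 0.5]
opening: 0.0
finger_force: 0.0
[[ 1.    -0.001  0.001]
 [-0.001 -1.    -0.   ]
 [ 0.001  0.    -1.   ]] [ 111.5975192  -276.22040011   49.98715819]
```

```bash
python3 -m crank '[[[110,-270,100],0,255],[[110,-270,100],0,255],[[110,-270,100],0,255],[[110,-270,100],0,255],[[110,-270,100],0,255],[[110,-270,100],0,255],[[110,-270,100],0,255],[[110,-270,100],0,255],[[110,-270,100],0,255]]'
python3 - <<'E'
from h import *
s=get_state(); print(s["eef_pos"],s["dq"].round(3), s["tcp_rot"])
p=s["eef_pos"]
for n in("scene","top"):
    c=read_camera(n); P=pts(c); cv2.imwrite(f"pics/{n}2.png",cv2.resize(c["frame"][100:260,200:400],None,fx=3.5,fy=3.5))
    q=P[(abs(P[...,0]-p[0])<.03)&(abs(P[...,1]-p[1])<.03)&(P[...,2]>.04)&(P[...,2]<p[2]+.05)]
    print(n,len(q)); 
    if len(q): print(np.sort(q[:,2])[:60:4].round(4), q[q[:,2]<p[2]].mean(0).round(4), q.min(0).round(4),q.max(0).round(4))
E
```

```text
time: 2.1
eef_pos: [0.5743, 0.1152, 0.1002]
tcp_rot: [1.0, -0.0, -0.0, 0.0]
contact_force: [0.2, 0.6, -0.4]
opening: 0.0
finger_force: 0.0
[0.57426822 0.11523491 0.10022004] [-0.022 -0.019  0.003  0.002 -0.001  0.001] [ 9.99999959e-01 -1.80139248e-04 -5.03394460e-05  2.17102073e-04]
scene 357
[0.0816 0.0845 0.0878 0.0887 0.0894 0.0904 0.0918 0.0922 0.0933 0.0946
 0.0958 0.0974 0.0985 0.0989 0.1005] [0.5818 0.111  0.0923] [0.5613 0.0853 0.0816] [0.5917 0.1448 0.1502]
top 0
```

View pics/scene2.png

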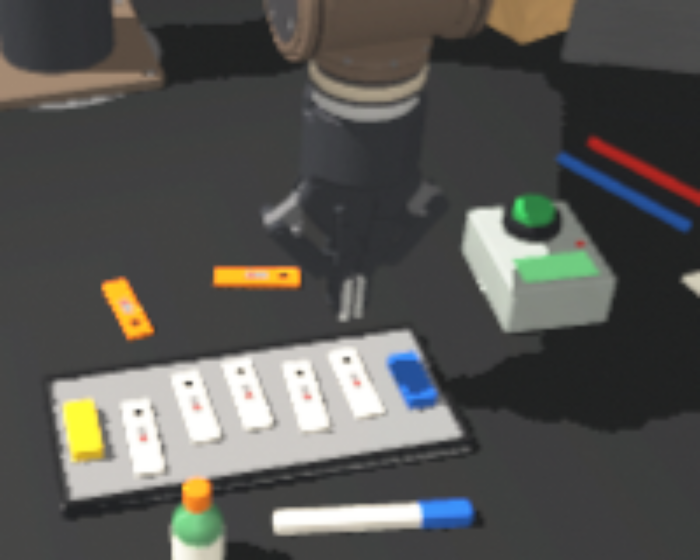

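The scene crop shows the shut fingers, tips at about (350,318), above the tray on the blue-tag side. The measured tip is at z 0.0816 with the TCP at 0.1002, which fits the given 19 mm. For a 10 mm hover the TCP goes to z = 0.045.

```bash
python3 -m crank '[[[2,-9,0],0,255],[[2,-9,0],0,255],[[2,-9,20],0,255],[[2,-9,40],0,255],[[2,-9,50],0,255],[[2,-9,55],0,255],[[2,-9,55],0,255],[[2,-9,55],0,255],[[2,-9,55],0,255]]'
python3 - <<'E'
from h import *
s=get_state(); print(s["eef_pos"],s["dq"].round(3))
E
```

```text
time: 3.1
eef_pos: [0.5772, 0.1249, 0.0461]
tcp_rot: [1.0, -0.0, 0.001, -0.0]
contact_force: [0.1, 0.1, 1.1]
opening: 0.001
finger_force: 0.0
[0.57719901 0.12486818 0.04613573] [ 0.002 -0.     0.002 -0.    -0.001 -0.001]
```

```bash
python3 -m crank '[[[-1,1,1],0,255],[[-1,1,1],0,255],[[-1,1,1],0,255],[[-1,1,1],0,255],[[-1,1,1],0,255],[[-1,1,1],0,255],[[-1,1,1],0,255],[[-1,1,1],0,255]]'
python3 -m crank '[[[2,14,0],0,255],[[3,28,0],0,255],[[4,40,0],0,255],[[4,40,0],0,255],[[4,40,0],0,255],[[4,40,0],0,255],[[4,40,0],0,255],[[4,40,0],0,255],[[4,40,0],0,255],[[4,40,0],0,255]]'
```

```text
time: 3.9
eef_pos: [0.5754, 0.1238, 0.044]
tcp_rot: [1.0, -0.0, -0.0, 0.0]
contact_force: [-0.2, -1.3, -0.1]
opening: 0.005
finger_force: 0.0
time: 4.9
eef_pos: [0.5793, 0.0841, 0.0441]
tcp_rot: [1.0, 0.0, 0.0, -0.0]
contact_force: [0.3, 0.2, 0.6]
opening: 0.003
finger_force: 0.0
```

```bash
python3 -m crank '[[[1,0,-1],0,255],[[1,0,-1],0,255],[[1,0,-1],0,255],[[1,0,-1],0,255]]'
python3 -m crank '[[[-4,14,0],0,255],[[-9,28,0],0,255],[[-13,40,0],0,255],[[-13,40,0],0,255],[[-13,40,0],0,255],[[-13,40,0],0,255],[[-13,40,0],0,255],[[-13,40,0],0,255],[[-13,40,0],0,255],[[-13,40,0],0,255]]'
python3 -m crank '[[[0,0,0],0,255],[[0,0,0],0,255],[[0,0,0],0,255],[[0,0,0],0,255]]'
```

```text
time: 5.3
eef_pos: [0.5804, 0.0838, 0.0451]
tcp_rot: [1.0, -0.0, -0.0, -0.0]
contact_force: [0.2, 0.3, 0.6]
opening: -0.002
finger_force: 0.0
time: 6.3
eef_pos: [0.5674, 0.0441, 0.045]
tcp_rot: [1.0, 0.0, -0.0, -0.0]
contact_force: [-0.1, 0.9, -0.2]
opening: 0.003
finger_force: 0.0
time: 6.7
eef_pos: [0.5674, 0.0438, 0.0451]
tcp_rot: [1.0, -0.0, 0.0, -0.0]
contact_force: [-0.1, 0.1, 0.0]
opening: -0.0
finger_force: 0.0
```

c4 (570, 4), then c5 (590, -39.5).

```bash
python3 -m crank '[[[1,14,0],0,255],[[2,28,0],0,255],[[3,40,0],0,255],[[3,40,0],0,255],[[3,40,0],0,255],[[3,40,0],0,255],[[3,40,0],0,255],[[3,40,0],0,255],[[3,40,0],0,255],[[3,40,0],0,255]]'
python3 -m crank '[[[0,0,0],0,255],[[0,0,0],0,255],[[0,0,0],0,255],[[0,0,0],0,255]]'
python3 -m crank '[[[6,14,0],0,255],[[13,29,0],0,255],[[19,43,0],0,255],[[19,43,0],0,255],[[19,43,0],0,255],[[19,43,0],0,255],[[19,43,0],0,255],[[19,43,0],0,255],[[19,43,0],0,255],[[19,43,0],0,255]]'
python3 -m crank '[[[0,0,0],0,255],[[0,0,0],0,255],[[0,0,0],0,255],[[0,0,0],0,255]]'
python3 - <<'E'
from h import *
c=read_camera("scene"); cv2.imwrite("pics/scene3.png",cv2.resize(c["frame"][130:260,200:380],None,fx=4,fy=4))
E
```

```text
time: 7.7
eef_pos: [0.5703, 0.0041, 0.0451]
tcp_rot: [1.0, 0.0, 0.0, -0.0]
contact_force: [-0.5, -1.0, -0.1]
opening: 0.001
finger_force: 0.0
time: 8.1
eef_pos: [0.5704, 0.0038, 0.0451]
tcp_rot: [1.0, -0.0, 0.0, 0.0]
contact_force: [0.8, 0.3, -0.3]
opening: -0.0
finger_force: 0.0
time: 9.1
eef_pos: [0.5893, -0.0389, 0.0451]
tcp_rot: [1.0, 0.0, -0.0, -0.0]
contact_force: [0.1, -0.5, 0.0]
opening: -0.0
finger_force: 0.0
time: 9.5
eef_pos: [0.5893, -0.0392, 0.0451]
tcp_rot: [1.0, -0.0, 0.0, 0.0]
contact_force: [-0.5, -0.2, 0.4]
opening: -0.001
finger_force: 0.0
```

View pics/scene3.png

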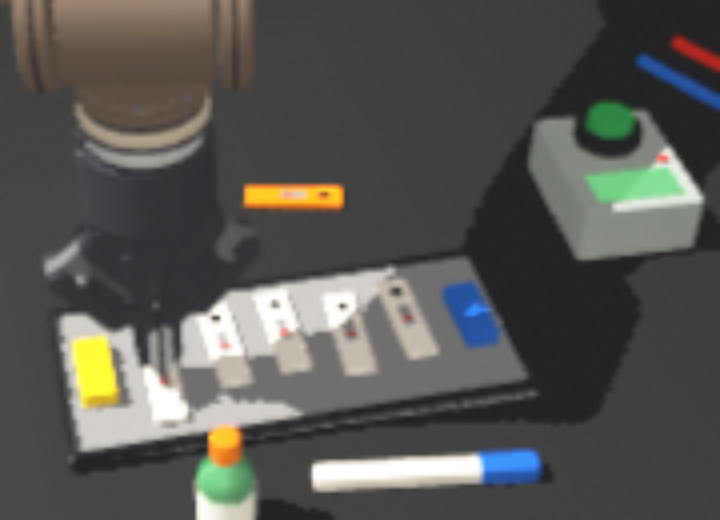

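The fingertips are over c5's window at about (162,380), next to its red line, and nothing has been disturbed. Next I rise and go above the button.

```bash
python3 -m crank '[[[0,0,45],0,255],[[0,0,0],0,255]]' >/dev/null 2>&1 & kill %1 2>/dev/null; true
```

```text
(no output)
```

That command was a mistake: +z is down in the tool frame, so it would have pushed into the cassette. I killed it straight away. Before anything else I check whether the arm moved.

Run:
```python
from h import *
s=get_state(); print(s["time"],s["eef_pos"],s["dq"].round(3),s["contact_force"],s["wrist_torque"])
```

```text
9.55 [ 0.58931973 -0.03916458  0.04506268] [ 0.001 -0.001  0.002  0.     0.    -0.001] [ 0.02881726  0.58368221 -0.49860674] [-0.00198751  0.00131878  0.03325294]
```

The clock (9.55 s) and the pose are unchanged, so it never ran. Now the correct rise (-z), then across to the button.

```bash
python3 -m crank '[[[0,0,-40],0,255],[[0,0,-80],0,255],[[-118,-349,-80],0,255],[[-118,-349,-80],0,255],[[-118,-349,-80],0,255],[[-118,-349,-80],0,255],[[-118,-349,-80],0,255],[[-118,-349,-80],0,255],[[-118,-349,-80],0,255],[[-118,-349,-80],0,255]]'
python3 -m crank '[[[0,0,0],0,255],[[0,0,0],0,255],[[0,0,0],0,255]]'
```

```text
time: 10.55
eef_pos: [0.4696, 0.3133, 0.1252]
tcp_rot: [1.0, 0.002, -0.0, -0.0]
contact_force: [0.4, -0.6, -0.1]
opening: 0.003
finger_force: 0.0
time: 10.85
eef_pos: [0.4718, 0.3089, 0.125]
tcp_rot: [1.0, -0.001, -0.0, 0.0]
contact_force: [0.1, 0.1, 0.5]
opening: 0.002
finger_force: 0.0
```

```bash
python3 -m crank '[[[0,0,20],0,255],[[0,0,35],0,255],[[0,0,35],0,255],[[0,0,35],0,255]]'
python3 -m crank '[[[0,0,3],0,255],[[0,0,5],0,255],[[0,0,7],0,255],[[0,0,7],0,255],[[0,0,7],0,255]]'
```

```text
time: 11.25
eef_pos: [0.4714, 0.3091, 0.0895]
tcp_rot: [1.0, -0.001, -0.001, 0.0]
contact_force: [-0.6, -0.1, -0.2]
opening: -0.001
finger_force: 0.0
time: 11.75
eef_pos: [0.472, 0.31, 0.0838]
tcp_rot: [1.0, -0.0, 0.001, -0.0]
contact_force: [1.7, -1.1, 2.6]
opening: -0.001
finger_force: 1.2
```

Contact at 2.6 N. I press on 1–2 mm at a time.

```bash
python3 -m crank '[[[0,0,2],0,255],[[0,0,2],0,255],[[0,0,2],0,255]]' | grep -E "eef|contact"
python3 -m crank '[[[0,0,2],0,255],[[0,0,2],0,255],[[0,0,2],0,255]]'| grep -E "eef|contact"
```

```text
eef_pos: [0.472, 0.31, 0.0815]
contact_force: [1.5, -1.7, 4.3]
eef_pos: [0.472, 0.3101, 0.0797]
contact_force: [0.2, -1.7, 6.1]
```

```bash
python3 -m crank '[[[0,0,1],0,255],[[0,0,1],0,255],[[0,0,1],0,255]]' | grep -E "eef|contact"
python3 -m crank '[[[0,0,1],0,255],[[0,0,1],0,255],[[0,0,1],0,255]]'| grep -E "eef|contact"
```

```text
eef_pos: [0.4721, 0.3101, 0.0797]
contact_force: [-1.4, -2.3, 9.9]
eef_pos: [0.4721, 0.3101, 0.0796]
contact_force: [-2.8, -3.7, 15.6]
```

The button is bottomed: the force climbed to 15.6 N with no further travel. Now I release, rise well clear and check.

```bash
python3 -m crank '[[[0,0,-3],0,255],[[0,0,-8],0,255],[[0,0,-30],0,255],[[0,0,-60],0,255],[[0,0,-100],0,255],[[0,0,-120],0,255],[[0,0,-120],0,255],[[0,0,-120],0,255],[[0,0,-120],0,255]]'
python3 - <<'E'
from h import *
s=get_state(); print(s["dq"].round(3))
c=read_camera("scene"); cv2.imwrite("pics/scene4.png",cv2.resize(c["frame"][130:260,200:380],None,fx=4,fy=4))
P=pts(c);h=cv2.cvtColor(c["frame"],cv2.COLOR_BGR2HSV)[150:175,335:365]; m=(h[...,0]>45)&(h[...,0]<85)&(h[...,1]>165)
print(np.median(P[150:175,335:365][m],0))
E
```

```text
time: 13.85
eef_pos: [0.4699, 0.3094, 0.1942]
tcp_rot: [1.0, -0.0, -0.002, 0.001]
contact_force: [0.4, 0.1, 0.2]
opening: -0.005
finger_force: 0.0
[-0.001  0.004  0.001 -0.002  0.002  0.001]
[0.47424825 0.30918864 0.0656533 ]
```

View pics/scene4.png

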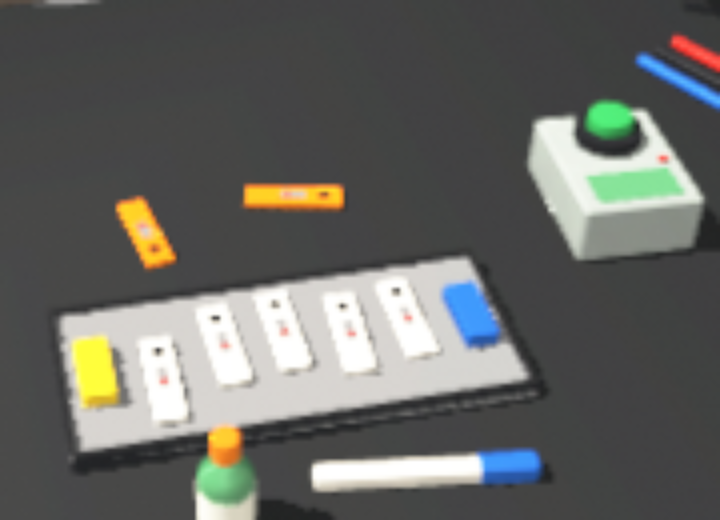

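The button at (610,120) is back up, the cassettes, pen and bottle are where they were, and the arm is clear.

```bash
python3 -c "
from plant import ctrl
print(ctrl.sign_off())"
```

```text
the job is handed in; nothing more can be done
None
```

I pointed out all five windows in order from the blue tag, at about 1 cm and without touching; I then pressed the green button fully down, it came back up, and the job was handed in at about 14 s with nothing else disturbed.

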